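Rehang a sprung-pin guard flap on a disc sander

ROBOT

A 7-joint arm with a two-finger parallel gripper is mounted at the origin on a cart in front of the work surface, level with it; the furniture and walls round the work are solid. World frame = base frame: x ahead of the robot, y to its left, z up, the work surface at z = 0. Lengths are in mm, angles in rad, forces in N, time in s.
With the tool pointing down it reaches from about 425 to 950 mm from the base axis. Payload 4.7 kg.
Tool frame: the origin (TCP) lies on the centre line of the jaws, within the pads' length; the fingertips stand 22 mm ahead of it and the grasp point (between the pads) lies 3 mm ahead of it (ctrl.tip_extent is the distance from the TCP to the fingertips, in mm); y points along the fingers, z is the direction in which the jaws open and shut, and the axes are right-handed (so a half turn about y gives the same grasp; the last joint's range is limited). The gripper opens to 87 mm and grips with 3 to 60 N. Pads are 19 mm wide; open, the fingers measure 117 mm over their backs; the gripper's body (75 mm by 190 mm) begins 51 mm behind the grasp point.
Start: joints at [-1.17, 0.469, -0.049, 1.532, 0.024, 1.141, -0.082], TCP at [281.228, 613.643, 244.573] pointing down, gripper open.
Joint ranges: [-2.59, 2.59], [-0.33, 1.99], [-1.39, 1.29], [0.1, 2.45], [-1.04, 4.18], [0.21, 1.99], [-2.66, 2.66]. Speed limits (rad/s): [2.57, 2.57, 3.14, 3.14, 3.14, 3.14, 3.14].

INTERFACE

Orientations are given as [roll, pitch, yaw] about the fixed x, y, z axes, in that order (R = Rz(yaw) Ry(pitch) Rx(roll)).
In Python, from cell import ctrl, cams, workorder gives the robot as it stands.
- The arm moves only by the tool drive_tool, never from a script. Its argument "targets" is a list of rows, each an object with "xyz": the shift along the tool's x, y, z each as a share of 60 cm, from -1 to 1, a list of three; "turn": the turn about the tool's y as a share of 180 degrees, from -1 to 1; "jaw": the opening, from -1 (shut) to 1 (fully open). In form: [{"xyz": [tx, ty, tz], "turn": turn, "jaw": jaw}, ...]. A call has 1 to 20 rows; each row is the pose to reach, as a shift and turn from the pose commanded when the call began, along the tool's axes at that moment, turning the shorter way round; what a row does not reach only later rows make up. A row lasts 1/8 s, in which the tool goes at most 62.5 mm and 10.7 degrees, less where a joint would pass 70% of its speed; a pose out of reach is approached as far as the arm can. A call with a number of a shift or a turn outside -1 to 1 is refused whole. A call with a gripper value outside its range is refused whole. The fingers move at their own pace and stop on an object; "squeeze" is the grip in N (left out, the last holds). Time passes only in rows, so rows that repeat a pose let the fingers close. It gives the time, the measured TCP pose, the force and the opening at its end, in the units of the state.
- ctrl.get_state(): the state, without advancing time (a new reading comes with each control period).
- cams.get_image(name): name is "side" or "top"; returns a dict with "image" (384x512x3 uint8, red, green, blue), "z_map" (384x512 float32, mm along the optical axis (not along the pixel's ray), 0 where there is no reading), "intrinsics" (3x3 intrinsics, pixels), "R" (3x3) and "t" (3): a world point X has camera coordinates R X + t. Camera axes: x right, y down, z forward; pixel columns grow to the right and rows downward; lengths in mm; the calibration is good to about 2 mm. A picture is of the moment at which its call begins.
- workorder.sign_off(): hands the job in, once; it reports no verdict.
The state is a dict: "t": time; "joint_pos": joint angles; "joint_vel": joint speeds; "joint_torque": joint torques, N m; "eef_pos": TCP position; "ee_rot": TCP orientation; "contact_force": force on the tool from outside, world axes, zero at the start; "moment": the same for the moment, N m; "gripper_width": finger opening in mm.
Only numpy, scipy, OpenCV 4.12 (cv2) and the standard library are available. Lean on these libraries where they do the work, as an engineer would, in place of code of your own. Each camera call takes 0.05 s, during which the arm holds its last target.

TASK

Move the guard flap from the bare parking stand to the disc sander: pull its sprung hinge pin back and lift the flap off the stand, then set it down into the sander's hinge hooks, slide it fully home to the back of the hooks and let the pin spring out into its hole. Go gently: feel for the sander's hooks rather than force the flap against them, and leave the sanding block and the roll of tape where they are.

Things in the scene. Friction and masses are not known exactly. Their poses are not given: they have to be found in the camera images.
- flap: loose guard flap, bright aluminium panel 140 mm wide (along y), 6 mm thick, 0.37 kg, hanging upright from its hinge axis. Origin: middle of that axis; z up, x to the back (away from the robot), y left along the axis. Reaches 8 mm above to 76 mm below the axis. At each end a round trunnion 14 mm in diameter sticks out along the axis, its end 87 mm from the middle
- flap_grip (a point): on the flap, 34 mm above its origin, between two upright lugs (24 mm wide along x, 8 mm thick, tops 53 mm above the axis). Left lug fixed, outer face at y = +20 mm; right lug is on the sprung pin, outer face at y = -32 mm, or -20 mm with the pin fully back. Pinching both from above (52 closing to 40 mm) pulls the pin and holds the flap; letting go lets it spring out
- flap_pin (a joint): sprung hinge pin, 8 mm in diameter, in the middle of the flap's right (-y) trunnion. 0 = fully out (12 mm past the trunnion's end), 0.012 = fully back, flush with it. The spring pushes it out with 5 N, rising to 11 N fully back. Let go where there is no hole, it presses on the outer plate, stays 6 to 12 mm back and wedges the flap
- stand: parking stand, fixed: dark base plate, two grey side plates, a pair of steel hinge hooks, nothing between them. Origin on the worktop under the nominal hinge axis; x to the back, z up
- stand_seat (a point): on the stand: nominal hinge axis midway between its hooks, 120 mm above the stand's origin; axes as the stand's. The flap starts hanging here with its pin in the hole. The hooks are like the sander's
- sander: disc sander, fixed: same base, side plates and hooks as the stand, but with a round sanding disc (92 mm) and a grey motor behind the hooks. Nothing of it is higher than 155 mm. Origin on the worktop under the nominal hinge axis; x to the back, z up
- sander_seat (a point): on the sander: nominal place of the seated flap's origin, midway between the hooks, 120 mm above the sander's origin; axes as the sander's, as the seated flap's. The hook plates are bolted through slots: the true seat lies up to 10 mm higher or lower and up to 7 mm forward or back of this point (sideways it is true). Find it by feel
- sander_entry (a point): on the sander, 26 mm in front of sander_seat. Each hook, measured from the true seat axis: level floor 7 mm below, from 45 mm in front to the back; a rear stop that the trunnion meets at the seat; a lip over the floor from 6 mm in front to the back, 2.5 mm above the seated trunnion. Lower the flap, pin back, with its axis 16 to 36 mm in front, then slide it back under the lip
- sander_hole (a point): on the sander: nominal centre of the 13 mm pin hole, 90 mm to the right (-y) of sander_seat, in the inner face of the right outer plate; shifted with the true seat. The hooks (12 mm thick) stand 152 mm apart inside; the outer plates, closing their outer sides, stand 180 mm apart (3 mm play at each trunnion end) and reach 20 mm above the axis
- sanding_block: bystander: brown sanding block, 66 x 110 x 33 mm, origin at the centre of its underside
- masking_tape: bystander: roll of tape lying flat, 90 mm across, 25 mm high, origin at the centre of its underside
Things that resemble listed ones, but are neither listed nor needed, are in the scene too. Several things have the shape of the flap; the one meant has the colours described above.

How it is judged:
By the outcome, as a careful person would: the job done as asked, in the order asked, and still so for the second after the job is handed in, with the robot touching nothing.
It also fails if it takes over 51 s, if anything falls off the work surface, if the arm or the gripper's body presses on something with over 40 N, if the wrist force passes 120 N, or if a joint passes its speed limit or range.

## Working session

There is one attempt and no reset: what is moved stays moved. The work goes in short steps, Python scripts to look and compute and a tool call to move; the robot and the scene stay as the last step left them, time stands still between calls to the robot, and variables do not carry over. Pictures are saved under pics/ and viewed, and the job is handed in when it is done.

Besides the shell and the picture viewer there is one more tool, called after "Request:" by a JSON object that holds its "op" and its "data". drive_tool: Moves the arm, as the interface text tells. Shift numbers are shares of 60 cm and turn numbers shares of 180 degrees, none past 1 either way. Its arguments: {"type":"object","properties":{"targets":{"type":"array","items":{"type":"object","properties":{"xyz":{"type":"array","items":{"type":"number","minimum":-1,"maximum":1}},"turn":{"type":"number","minimum":-1,"maximum":1},"jaw":{"type":"number"}}}},"squeeze":{"type":"number"}},"required":["targets"]}

```bash
mkdir -p pics; ls; cat > h.py <<'E'
import numpy as np, cv2
from cell import ctrl, cams, workorder
def grab(n):
    d=cams.get_image(n); np.savez('pics/%s.npz'%n,**d); return d
def pts(d):
    z=d['z_map'].astype(float);K=d['intrinsics'];v,u=np.indices(z.shape)
    P=np.stack([(u-K[0,2])/K[0,0]*z,(v-K[1,2])/K[1,1]*z,z],-1)
    W=(P-d['t'])@d['R']; W[z==0]=np.nan; return W
E
python3 - <<'E'
from h import *
for n in('side','top'):
    d=grab(n); cv2.imwrite(f'pics/{n}1.png',d['image'][...,::-1]); print(n,d['intrinsics'].tolist(),(-d['R'].T@d['t']).round(), d['R'].round(3).tolist())
print(ctrl.get_state(),ctrl.tip_extent)
E
```

```text
pics
side [[433.86059968217234, 0.0, 251.28771300815703], [0.0, 433.86059968217234, 189.3621007275943], [0.0, 0.0, 1.0]] [  398. -1415.   822.] [[0.997, -0.079, -0.025], [-0.061, -0.492, -0.869], [0.057, 0.867, -0.495]]
top [[385.80011861354956, 0.0, 253.71684280405006], [0.0, 385.80011861354956, 190.8402544261628], [0.0, 0.0, 1.0]] [ 165. -134. 1629.] [[-0.044, -0.999, 0.0], [-0.975, 0.043, -0.216], [0.216, -0.01, -0.976]]
{'t': 0.1, 'joint_pos': array([-1.1698604 ,  0.46940459, -0.04859841,  1.53352819,  0.02413104,
        1.14097481, -0.08228823]), 'joint_vel': array([-0.00173157, -0.00054429, -0.00035721, -0.00249902, -0.00048353,
       -0.00167782,  0.00079639]), 'joint_torque': array([ 7.25333393e-04, -5.09171820e+01, -8.13029311e-02, -2.36829275e+01,
       -6.15163380e-02,  3.44192341e-02,  5.81099857e-05]), 'eef_pos': array([281.0814419 , 613.17399151, 243.59440775]), 'ee_rot': array([-1.57252257e+00, -8.36102147e-05, -4.29780045e-01]), 'contact_force': array([-0.50354274,  0.82845879, -0.11802366]), 'moment': array([-0.01807016, -0.02147435,  0.02765762]), 'gripper_width': 87.14452397719982} 22.0
```

View pics/side1.png

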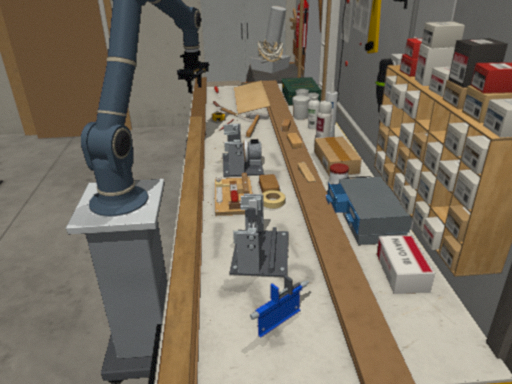

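View pics/top1.png

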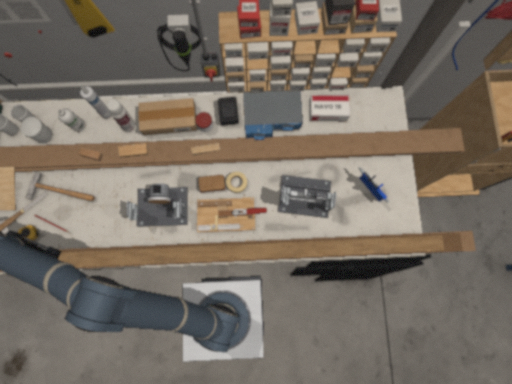

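```bash
python3 - <<'E'
import numpy as np,cv2
from h import pts
d=np.load('pics/top.npz');im=d['image'][...,::-1]
a=cv2.resize(im[165:240,110:260],None,fx=5,fy=5,interpolation=cv2.INTER_CUBIC)
cv2.imwrite('pics/t2.png',a)
a=cv2.resize(im[150:240,260:410],None,fx=5,fy=5,interpolation=cv2.INTER_CUBIC)
cv2.imwrite('pics/t3.png',a)
d=np.load('pics/side.npz');im=d['image'][...,::-1]
a=cv2.resize(im[180:345,205:325],None,fx=3.6,fy=3.6,interpolation=cv2.INTER_CUBIC)
b=cv2.resize(im[110:220,195:295],None,fx=5.4,fy=5.4,interpolation=cv2.INTER_CUBIC)
cv2.imwrite('pics/s2.png',a);cv2.imwrite('pics/s3.png',b)
E
```

```text
(no output)
```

View pics/t2.png

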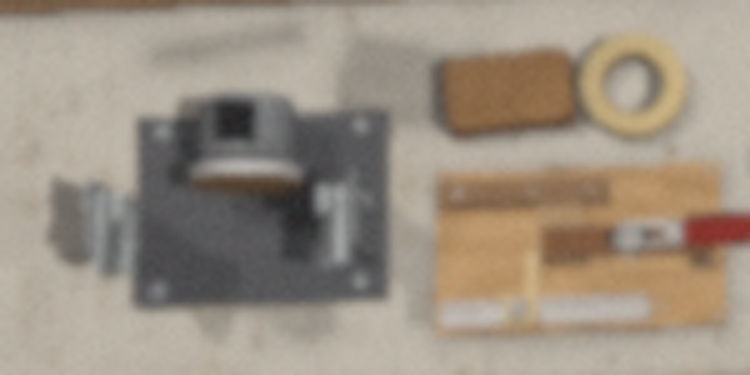

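View pics/t3.png

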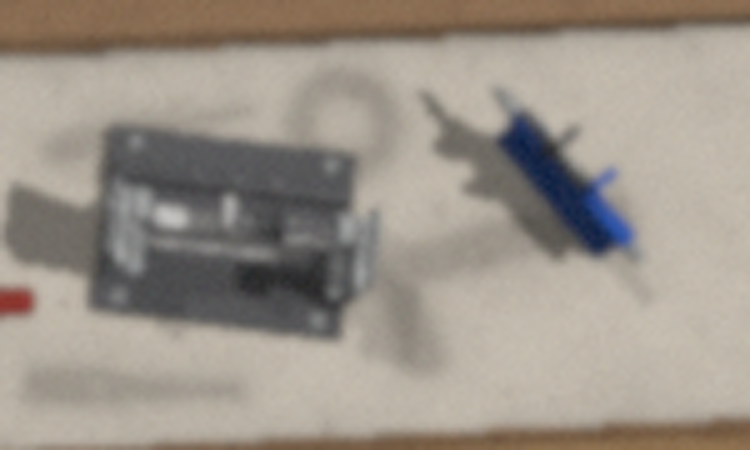

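View pics/s2.png

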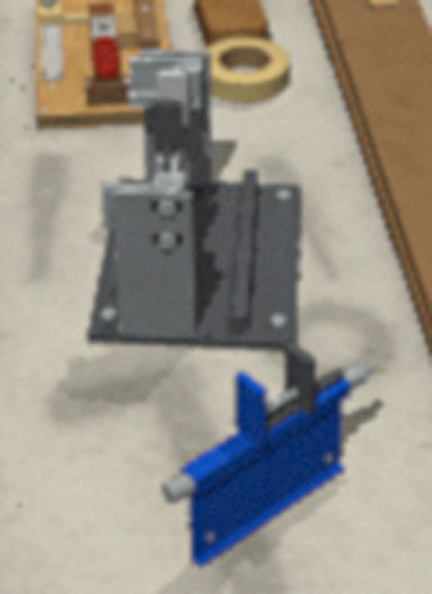

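View pics/s3.png

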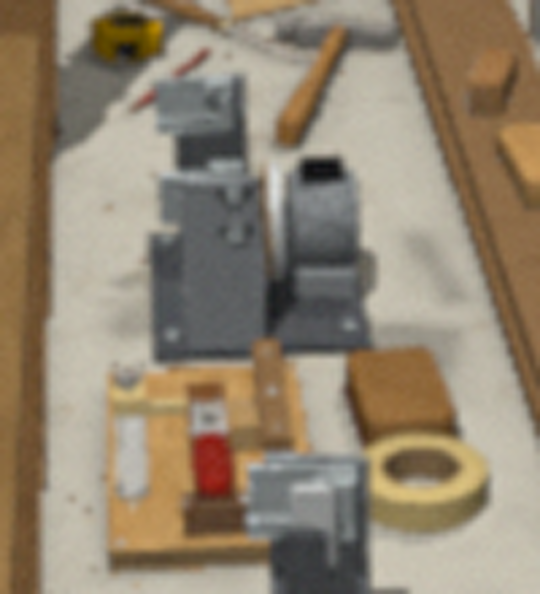

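```bash
python3 - <<'E'
import numpy as np,cv2
from h import pts
for n in('top','side'):
    d=np.load(f'pics/{n}.npz');W=pts(d)
    for nm,b in(('stand',(380,680,-420,-120)),('sander',(380,680,110,400))):
        m=(W[...,0]>b[0])&(W[...,0]<b[1])&(W[...,1]>b[2])&(W[...,1]<b[3])&(W[...,2]>60)
        P=W[m]; print(n,nm,m.sum(),P.min(0).round(),P.max(0).round())
        # raster height map 3mm px
        s=2.5;H=np.zeros((int(300/s),int(300/s)),np.float32)
        i=((b[1]-P[:,0])/s).astype(int);j=((b[3]-P[:,1])/s).astype(int)
        np.maximum.at(H,(i.clip(0,119),j.clip(0,119)),P[:,2])
        g=cv2.applyColorMap((H.clip(0,185)/185*255).astype(np.uint8),cv2.COLORMAP_JET)
        g=cv2.resize(g,None,fx=5,fy=5,interpolation=cv2.INTER_NEAREST)
        for k in range(0,300,50):
            cv2.putText(g,str(b[1]-k),(0,k*2+10),0,.4,(255,)*3);cv2.putText(g,str(b[3]-k),(k*2,595),0,.4,(255,)*3);
            cv2.line(g,(0,k*2),(599,k*2),(90,90,90));cv2.line(g,(k*2,0),(k*2,599),(90,90,90))
        cv2.imwrite(f'pics/h_{n}_{nm}.png',g)
a=[np.hstack([cv2.imread(f'pics/h_{n}_{m}.png')[::1] for m in('stand','sander')]) for n in('top','side')]
a=cv2.resize(np.vstack(a),(800,600)) if 0 else None
for m in('stand','sander'):
    cv2.imwrite(f'pics/hh_{m}.png',cv2.resize(np.hstack([cv2.imread(f'pics/h_{n}_{m}.png') for n in('top','side')]),(800,400)))
E
```

```text
top stand 500 [ 413. -418.   61.] [ 509. -122.  184.]
top sander 721 [402. 133.  60.] [556. 355. 157.]
side stand 667 [ 408. -419.   60.] [ 509. -121.  179.]
side sander 907 [398. 126.  60.] [550. 354. 152.]
```

View pics/hh_stand.png

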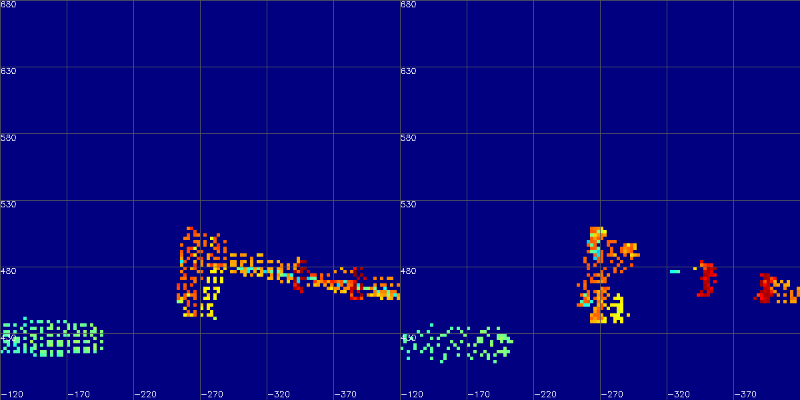

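View pics/hh_sander.png

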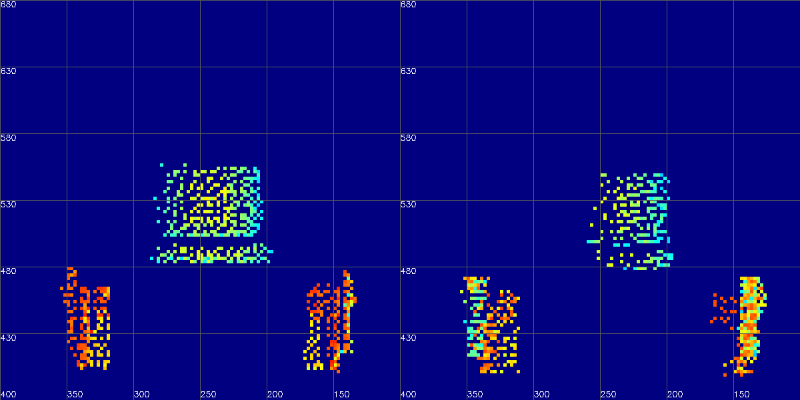

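```bash
python3 - <<'E'
import numpy as np,cv2
from h import pts
W={n:pts(np.load(f'pics/{n}.npz')) for n in('top','side')}
for n in W:
    w=W[n].reshape(-1,3);ok=~np.isnan(w[:,0]);w=w[ok]
    def box(x0,x1,y0,y1,z0,z1): return w[(w[:,0]>x0)&(w[:,0]<x1)&(w[:,1]>y0)&(w[:,1]<y1)&(w[:,2]>z0)&(w[:,2]<z1)]
    print('==',n)
    p=box(440,520,-480,-240,50,190)
    L=box(440,520,-480,-240,150,190)
    for c in (L[L[:,1]>-365],L[L[:,1]<-365]): print('lug',len(c),np.median(c,0).round(1),c.min(0).round(1),c.max(0).round(1))
    # flap top rail
    f=box(440,520,-415,-300,118,135)
    if len(f)>10:
        k=np.polyfit(f[:,1],f[:,0],1); print('flap top',len(f),k,'atan',np.degrees(np.arctan(k[0])),f.mean(0).round(1),f[:,2].min(),f[:,2].max())
    for nm,b in(('stand',(380,580,-520,-210)),('sander',(370,620,90,400))):
        q=box(*b,2,14); 
        print(nm,'base', len(q), np.median(q[:,2]))
        # base plate rect via dark colour
        im=np.load(f'pics/{n}.npz')['image'].reshape(-1,3)[ok]
        sel=(w[:,0]>b[0])&(w[:,0]<b[1])&(w[:,1]>b[2])&(w[:,1]<b[3])&(w[:,2]>-4)&(w[:,2]<22)&(im.max(1)<95)&(np.ptp(im.astype(int),1)<25)
        q=w[sel];print(len(q),np.percentile(q[:,2],[5,50,95]).round(1),cv2.minAreaRect(q[:,:2].astype(np.float32)))
        t=box(*b,125,150)
        t=t[(t[:,0]<485)] if nm=='sander' else t
        s=t[:,1]; mid=s.mean()
        print('plates z',np.percentile(t[:,2],[5,50,95]).round(1))
        for c in (t[s>mid+50],t[s<mid-50]): 
            if len(c): print(' side',len(c),c.min(0).round(1),c.max(0).round(1),np.median(c,0).round(1))
E
```

```text
== top
lug 34 [ 474.1 -342.6  160.5] [ 461.9 -364.4  150.4] [ 509.3 -254.5  183. ]
lug 29 [ 465.3 -387.9  170.5] [ 452.7 -465.1  150.6] [ 478.4 -367.8  184.3]
flap top 63 [2.05540371e-01 5.43778025e+02] atan 11.614835382205044 [ 473.1 -344.   130.2] 118.86034239444116 134.99312140553317
stand base 1439 7.642663843731783
881 [ 5.  10.8 17.5] ((490.7357177734375, -363.2621765136719), (210.1669464111328, 153.4738311767578), 80.97129821777344)
plates z [129.1 140.3 148.4]
 side 106 [ 442.7 -313.6  125.2] [ 509.1 -254.4  149.9] [ 482.4 -271.8  142.5]
 side 113 [ 412.1 -472.   126.8] [ 477.9 -414.6  149.8] [ 455.3 -449.5  142.4]
sander base 1851 7.5737764182923435
1111 [ 4.7 11.2 17.3] ((472.46832275390625, 242.68399047851562), (208.19834899902344, 160.43417358398438), 87.31694030761719)
plates z [126.3 144.3 149.4]
 side 102 [404.4 317.9 125.2] [478.4 354.6 149.9] [441.7 336.3 144.3]
 side 97 [402.3 133.4 125.2] [476.3 168.3 149.7] [443.9 147.9 144.2]
== side
lug 71 [ 471.1 -350.6  166.3] [ 459.2 -356.4  150.2] [ 482.9 -344.5  179.3]
lug 75 [ 464.1 -394.7  166.1] [ 452.8 -400.1  150.1] [ 473.3 -386.2  179.2]
flap top 20 [2.59242311e-01 5.68460182e+02] atan 14.533545192096076 [ 466.2 -394.6  131.4] 121.45478313975937 134.71182354973328
stand base 1580 9.668337205399169
1261 [ 6.6 10.1 13.5] ((489.3460693359375, -363.58197021484375), (230.800048828125, 160.237548828125), 80.50396728515625)
plates z [127.3 141.4 147.1]
 side 173 [ 439.8 -297.8  125.2] [ 508.5 -253.7  148.1] [ 476.2 -270.3  142.8]
 side 256 [ 407.3 -479.1  125. ] [ 474.  -439.1  148.2] [ 444.9 -464.   141.7]
sander base 539 8.969244228315583
344 [ 6.4 10.4 14.6] ((469.47930908203125, 229.01071166992188), (207.6145477294922, 162.39195251464844), 88.53218078613281)
plates z [127.1 138.8 148.8]
 side 98 [401.8 313.5 125.3] [472.1 350.7 149.8] [437.1 333.7 138.1]
 side 129 [398.4 127.8 125. ] [471.7 165.  149.9] [437.  139.2 139.6]
```

```bash
cat >> h.py <<'E'
def ray(d,uv,z):
    K=d['intrinsics'];c=-d['R'].T@d['t'];out=[]
    for u,v in np.atleast_2d(uv):
        r=d['R'].T@np.array([(u-K[0,2])/K[0,0],(v-K[1,2])/K[1,1],1]); out.append(c+r*(z-c[2])/r[2])
    return np.array(out)
E
python3 - <<'E'
from h import *
d=np.load('pics/top.npz')
S=dict(stand=(np.array([(135,142),(330,165),(118,294),(316,318)])/5+[260,150]-.4),sander=(np.array([(163,132),(362,125),(157,290),(361,282)])/5+[110,165]-.4))
s=np.load('pics/side.npz')
T=dict(stand=np.array([(285,195),(278,320),(108,313)])/3.6+[205,180]-.4,)
for k in S:
    b=ray(d,S[k],10)[:,:2]; print(k,b.round(1).tolist(),b.mean(0).round(1))
    for i,j in((0,1),(2,3)): v=b[i]-b[j]; print(' len',np.hypot(*v).round(1),'yaw',np.degrees(np.arctan2(-v[0],v[1])).round(2))
    for i,j in((0,2),(1,3)): v=b[i]-b[j]; print(' len',np.hypot(*v).round(1),'yaw',np.degrees(np.arctan2(v[1],v[0])).round(2))
print(ray(s,T['stand'],10).round(1))
print(ray(s,np.array([(172,333),(350,325)])/5.4+[195,110]-.4,10).round(1))
# colour-based lug positions etc. : zoom of flap
im=d['image'][...,::-1]
cv2.imwrite('pics/t4.png',cv2.resize(im[175:220,275:340],None,fx=12,fy=12,interpolation=cv2.INTER_CUBIC))
im=s['image'][...,::-1]
cv2.imwrite('pics/s4.png',cv2.resize(im[190:280,225:300],None,fx=6.5,fy=6.5,interpolation=cv2.INTER_CUBIC))
E
```

```text
stand [[573.5, -295.1], [545.5, -462.0], [440.8, -272.2], [412.8, -438.9]] [ 493.2 -367.1]
 len 169.3 yaw -9.49
 len 169.0 yaw -9.56
 len 134.6 yaw -9.77
 len 134.8 yaw -9.9
sander [[543.4, 328.6], [542.0, 157.7], [406.8, 331.2], [405.9, 159.1]] [474.5 244.2]
 len 170.9 yaw -0.47
 len 172.1 yaw -0.27
 len 136.7 yaw -1.09
 len 136.1 yaw -0.6
[[ 571.  -290.8   10. ]
 [ 541.1 -458.3   10. ]
 [ 407.1 -435.    10. ]]
[[401.4 169.5  10. ]
 [536.5 165.5  10. ]]
```

View pics/t4.png

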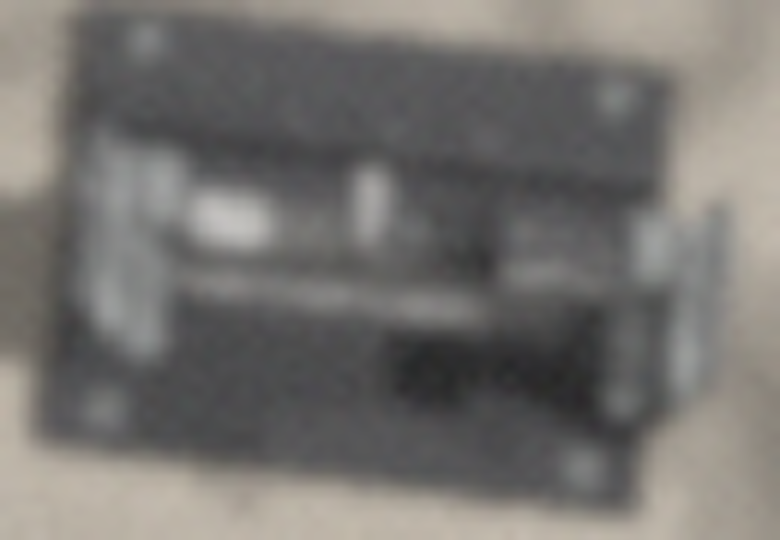

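View pics/s4.png

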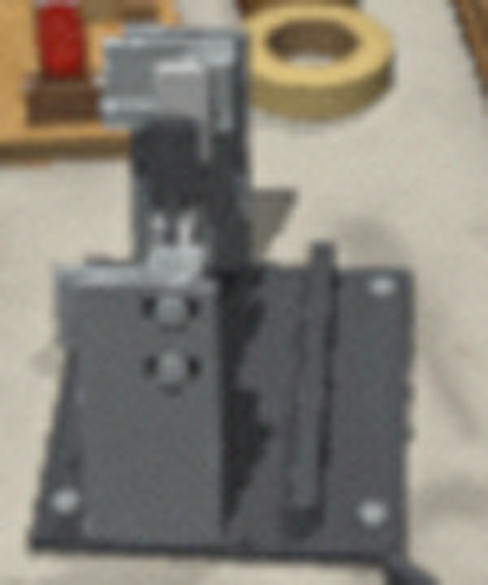

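```bash
cat >> h.py <<'E'
def plan(c,yaw,tgts):
    # c commanded xyz, yaw rad; tgts (x,y,z[,yaw deg]) -> shares
    ex=np.array([np.cos(yaw),np.sin(yaw),0]);ez=np.array([-np.sin(yaw),np.cos(yaw),0]);ey=np.array([0,0,-1.])
    for g in tgts:
        s=np.array(g[:3],float)-c
        print([round(float(s@e)/600,4) for e in(ex,ey,ez)], 'turn',round(-(g[3]-np.degrees(yaw))/180,4) if len(g)>3 else '')
E
python3 - <<'E'
from h import *
plan(np.array([281.2,613.6,244.6]),-.4298,[(520,200,260,-9.7),(470,-363,230,-9.7)])
E
```

```text
[0.649, -0.0257, -0.4608] turn -0.0829
[0.9643, 0.0243, -1.3485] turn -0.0829
```

Request:
{"op": "drive_tool", "data": {"targets": [{"xyz": [0.1, -0.01, -0.05], "turn": -0.05, "jaw": 1}, {"xyz": [0.2, -0.02, -0.12], "turn": -0.083, "jaw": 1}, {"xyz": [0.3, -0.026, -0.2], "turn": -0.083, "jaw": 1}, {"xyz": [0.4, -0.026, -0.27], "turn": -0.083, "jaw": 1}, {"xyz": [0.48, -0.026, -0.33], "turn": -0.083, "jaw": 1}, {"xyz": [0.57, -0.026, -0.4], "turn": -0.083, "jaw": 1}, {"xyz": [0.649, -0.026, -0.461], "turn": -0.083, "jaw": 1}, {"xyz": [0.67, -0.02, -0.55], "turn": -0.083, "jaw": 1}, {"xyz": [0.69, -0.02, -0.64], "turn": -0.083, "jaw": 1}, {"xyz": [0.71, -0.02, -0.73], "turn": -0.083, "jaw": 1}]}}

```text
t: 1.35
eef_pos: [488.0, 48.7, 256.2]
ee_rot: [-1.571, 0.0, -0.17]
contact_force: [-0.1, 0.5, 0.2]
gripper_width: 86.9
```

```bash
python3 - <<'E'
from h import *
s=ctrl.get_state();print(s['t'],s['eef_pos'],s['ee_rot'],s['joint_pos'].round(2))
plan(s['eef_pos'],s['ee_rot'][2],[(470,-363,230,-9.7)])
E
```

```text
1.35 [487.95995414  48.68286259 256.17471202] [-1.57110604e+00  3.70652047e-04 -1.69605516e-01] [-0.32  0.15  0.15  1.95 -0.03  1.04  1.24]
[0.0863, 0.0436, -0.6813] turn -0.0001
```

Request:
{"op": "drive_tool", "data": {"targets": [{"xyz": [0.012, 0.006, -0.09], "turn": 0, "jaw": 1}, {"xyz": [0.024, 0.012, -0.18], "turn": 0, "jaw": 1}, {"xyz": [0.036, 0.018, -0.28], "turn": 0, "jaw": 1}, {"xyz": [0.05, 0.024, -0.38], "turn": 0, "jaw": 1}, {"xyz": [0.062, 0.03, -0.48], "turn": 0, "jaw": 1}, {"xyz": [0.074, 0.036, -0.58], "turn": 0, "jaw": 1}, {"xyz": [0.0863, 0.044, -0.66], "turn": 0, "jaw": 1}, {"xyz": [0.0863, 0.044, -0.681], "turn": 0, "jaw": 1}, {"xyz": [0.0863, 0.044, -0.681], "turn": 0, "jaw": 1}, {"xyz": [0.0863, 0.044, -0.681], "turn": 0, "jaw": 1}]}}

```text
t: 2.6
eef_pos: [471.4, -358.4, 230.0]
ee_rot: [-1.569, 0.0, -0.166]
contact_force: [0.8, -0.0, -0.4]
gripper_width: 87.2
```

```bash
python3 - <<'E'
from h import *
s=ctrl.get_state();print(s['t'],s['eef_pos'],s['ee_rot'],s['joint_pos'].round(2),s['contact_force'])
for n in('side','top'):
    d=grab(n);im=d['image'][...,::-1]
    c=d['R']@s['eef_pos']+d['t'];p=d['intrinsics']@c/c[2];print(n,p)
    for k in (0,22): 
        c=d['R']@(s['eef_pos']-[0,0,k])+d['t'];p=d['intrinsics']@c/c[2]; print(p)
    u,v=int(p[0]),int(p[1]);u0,v0=u-50,v-40
    z=cv2.resize(im[v0:v0+90,u0:u0+100],None,fx=6.6,fy=6.6,interpolation=cv2.INTER_CUBIC)
    cv2.circle(z,(int((p[0]-u0+.5)*6.6),int((p[1]-v0+.5)*6.6)),3,(0,0,255),-1);print(u0,v0)
    cv2.imwrite(f'pics/{n}5.png',z)
E
```

```text
2.6 [ 471.37272871 -358.41492227  229.97711779] [-1.56919964e+00  2.41272417e-04 -1.66391293e-01] [ 0.28  0.36  0.4   1.77 -0.16  1.04  2.13] [ 0.80766705 -0.00441583 -0.444143  ]
side [252.85269836 185.80774835   1.        ]
[252.85269836 185.80774835   1.        ]
[253.03156229 192.61349657   1.        ]
203 152
top [310.25408496 189.15578299   1.        ]
[310.25408496 189.15578299   1.        ]
[309.41996245 190.43922473   1.        ]
259 150
```

View pics/side5.png

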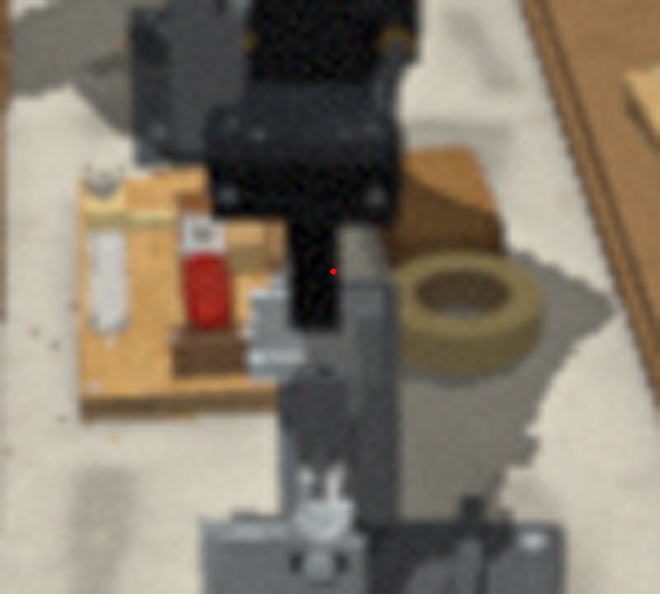

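View pics/top5.png

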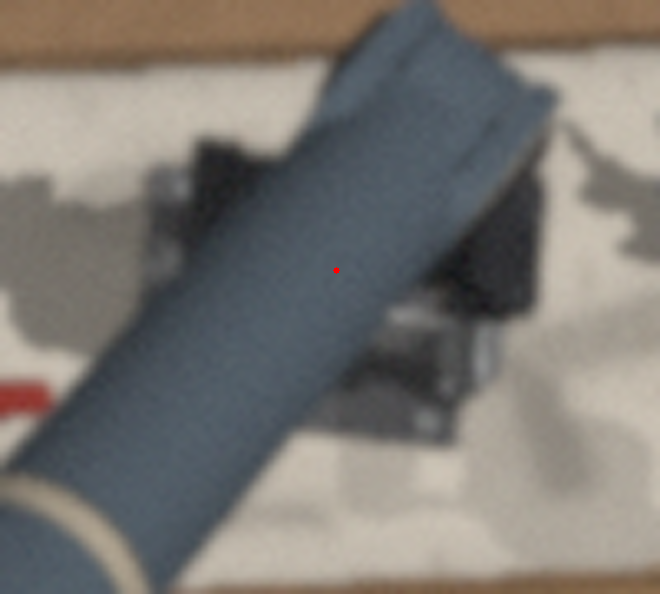

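```bash
python3 - <<'E'
from h import *
s=ctrl.get_state();print(s['eef_pos'],s['joint_vel'].round(4))
W=pts(np.load('pics/side.npz')); e=np.array([471.37,-358.41,229.98]);y=-.1664
w=W[175:202,240:262].reshape(-1,3)-e
a=w@[np.cos(y),np.sin(y),0];b=w@[-np.sin(y),np.cos(y),0]
m=(w[:,2]>-22)&(w[:,2]<22)&(abs(b)<80)
print(m.sum(),np.percentile(a[m],[5,25,50,75,95]).round(1),np.percentile(b[m],[5,25,50,75,95]).round(1),np.percentile(w[m,2],[1,99]).round(1))
w=W[195:225,240:262].reshape(-1,3)-e
a=w@[np.cos(y),np.sin(y),0];b=w@[-np.sin(y),np.cos(y),0]
m=(w[:,2]<-52)&(w[:,2]>-85)&(abs(b)<70)
print('lugs',m.sum())
for lo,hi in((-70,-15),(-15,30)):
    k=m&(b>lo)&(b<hi);print(k.sum(),np.percentile(a[k],[5,50,95]).round(1),np.percentile(b[k],[5,50,95]).round(1),np.percentile(w[k,2],[1,99]).round(1))
E
```

```text
[ 471.46580504 -358.59673085  230.24255454] [-0.0013  0.0013  0.0074 -0.0032  0.0015 -0.0005  0.0004]
103 [-11.9  -8.1  -2.7   2.9   7.5] [-58.  -55.4 -53.4 -51.9 -50. ] [-18.4  21.5]
lugs 144
84 [-12.1  -2.2   7.6] [-40.2 -37.  -33.3] [-84.2 -52.3]
57 [-13.3   0.8   9.6] [ 3.2  7.2 11.6] [-82.8 -53.3]
```

Request:
{"op": "drive_tool", "data": {"targets": [{"xyz": [0, 0, -0.01], "turn": 0, "jaw": 1}, {"xyz": [0, 0.02, -0.01], "turn": 0, "jaw": 1}, {"xyz": [0, 0.04, -0.01], "turn": 0, "jaw": 1}, {"xyz": [0, 0.06, -0.01], "turn": 0, "jaw": 1}, {"xyz": [0, 0.065, -0.01], "turn": 0, "jaw": 1}, {"xyz": [0, 0.07, -0.01], "turn": 0, "jaw": 1}]}}

```text
t: 3.45
eef_pos: [469.7, -366.5, 187.9]
ee_rot: [-1.571, 0.0, -0.169]
contact_force: [-0.2, 0.2, 0.0]
gripper_width: 86.8
```

Request:
{"op": "drive_tool", "data": {"targets": [{"xyz": [0, 0.02, 0.002], "turn": 0, "jaw": 1}, {"xyz": [0, 0.035, 0.002], "turn": 0, "jaw": 1}, {"xyz": [0, 0.045, 0.002], "turn": 0, "jaw": 1}, {"xyz": [0, 0.05, 0.002], "turn": 0, "jaw": 1}, {"xyz": [0, 0.05, 0.002], "turn": 0, "jaw": 1}]}}

```text
t: 4.08
eef_pos: [469.9, -365.2, 158.0]
ee_rot: [-1.571, 0.0, -0.169]
contact_force: [0.0, -0.1, 0.7]
gripper_width: 87.0
```

```bash
python3 - <<'E'
from h import *
s=ctrl.get_state();print(s['t'],s['eef_pos'],s['contact_force'])
d=grab('side');im=d['image'][...,::-1]
cv2.imwrite('pics/side6.png',cv2.resize(im[160:250,205:305],None,fx=6.6,fy=6.6,interpolation=cv2.INTER_CUBIC))
E
```

```text
4.075 [ 469.87558677 -365.22311916  157.99344882] [ 0.02705171 -0.06969299  0.71813446]
```

View pics/side6.png

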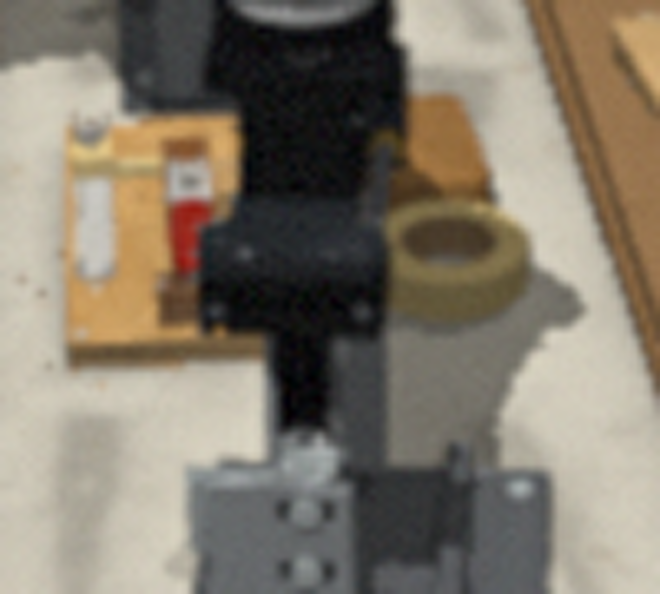

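Request:
{"op": "drive_tool", "data": {"targets": [{"xyz": [0, 0, 0], "turn": 0, "jaw": 0.15}, {"xyz": [0, 0, 0], "turn": 0, "jaw": 0.1}, {"xyz": [0, 0, 0], "turn": 0, "jaw": 0.1}, {"xyz": [0, 0, 0], "turn": 0, "jaw": 0.1}], "squeeze": 35}}

```text
t: 4.62
eef_pos: [469.8, -365.7, 158.2]
ee_rot: [-1.572, -0.0, -0.169]
contact_force: [-0.7, -2.0, -0.3]
gripper_width: 55.3
```

Request:
{"op": "drive_tool", "data": {"targets": [{"xyz": [0, 0, 0], "turn": 0, "jaw": 0.1}, {"xyz": [0, 0, 0], "turn": 0, "jaw": 0.1}]}}

```text
t: 4.88
eef_pos: [469.6, -365.6, 158.2]
ee_rot: [-1.571, 0.0, -0.17]
contact_force: [-0.5, -2.4, -0.7]
gripper_width: 48.4
```

Request:
{"op": "drive_tool", "data": {"targets": [{"xyz": [0, 0, 0], "turn": 0, "jaw": 0.0}, {"xyz": [0, 0, 0], "turn": 0, "jaw": -0.1}, {"xyz": [0, 0, 0], "turn": 0, "jaw": -0.15}, {"xyz": [0, 0, 0], "turn": 0, "jaw": -0.15}, {"xyz": [0, 0, 0], "turn": 0, "jaw": -0.15}, {"xyz": [0, 0, 0], "turn": 0, "jaw": -0.15}], "squeeze": 45}}

```text
t: 5.62
eef_pos: [470.6, -363.6, 158.3]
ee_rot: [-1.569, 0.0, -0.168]
contact_force: [0.3, 5.0, 4.9]
gripper_width: 39.5
```

Request:
{"op": "drive_tool", "data": {"targets": [{"xyz": [0, 0, 0.004], "turn": 0, "jaw": -0.15}, {"xyz": [0, 0, 0.004], "turn": 0, "jaw": -0.15}, {"xyz": [0, 0, 0.004], "turn": 0, "jaw": -0.15}]}}

```text
t: 6.0
eef_pos: [470.5, -363.4, 158.3]
ee_rot: [-1.572, -0.001, -0.169]
contact_force: [0.3, -0.3, 1.9]
gripper_width: 39.6
```

Request:
{"op": "drive_tool", "data": {"targets": [{"xyz": [0, -0.0015, 0], "turn": 0, "jaw": -0.15}, {"xyz": [-0.01, -0.0015, 0], "turn": 0, "jaw": -0.15}, {"xyz": [-0.02, -0.0015, 0], "turn": 0, "jaw": -0.15}]}}

```text
t: 6.38
eef_pos: [457.7, -360.5, 158.6]
ee_rot: [-1.57, 0.001, -0.169]
contact_force: [0.3, 0.6, -2.1]
gripper_width: 39.5
```

Request:
{"op": "drive_tool", "data": {"targets": [{"xyz": [-0.01, 0, 0], "turn": 0, "jaw": -0.15}, {"xyz": [-0.02, 0, 0], "turn": 0, "jaw": -0.15}, {"xyz": [-0.024, 0, 0], "turn": 0, "jaw": -0.15}]}}

```text
t: 6.75
eef_pos: [443.3, -358.2, 158.9]
ee_rot: [-1.57, 0.001, -0.17]
contact_force: [-0.6, -1.0, -3.6]
gripper_width: 39.4
```

Request:
{"op": "drive_tool", "data": {"targets": [{"xyz": [0, -0.01, 0], "turn": 0, "jaw": -0.15}, {"xyz": [0, -0.025, 0], "turn": 0, "jaw": -0.15}, {"xyz": [0, -0.045, 0], "turn": 0, "jaw": -0.15}]}}

```text
t: 7.12
eef_pos: [444.5, -358.5, 186.9]
ee_rot: [-1.571, -0.0, -0.169]
contact_force: [0.3, -0.1, -3.1]
gripper_width: 39.6
```

```bash
python3 - <<'E'
from h import *
s=ctrl.get_state()
plan(s['eef_pos'],s['ee_rot'][2],[(455,-340,300,-9.7),(490,-200,300,-9.7),(490,0,300),(460,150,300,-.6),(424,220,300,-.6)])
E
```

```text
[0.0121, -0.1886, 0.0333] turn 0.0001
[0.0304, -0.1886, 0.2731] turn 0.0001
[-0.0256, -0.1886, 0.6017] turn 
[-0.117, -0.1886, 0.8397] turn -0.0504
[-0.1957, -0.1886, 0.9446] turn -0.0504
```

Request:
{"op": "drive_tool", "data": {"targets": [{"xyz": [0, -0.06, 0], "turn": 0, "jaw": -0.15}, {"xyz": [0.005, -0.13, 0.01], "turn": 0, "jaw": -0.15}, {"xyz": [0.012, -0.18, 0.04], "turn": 0, "jaw": -0.15}, {"xyz": [0.02, -0.189, 0.1], "turn": 0, "jaw": -0.15}, {"xyz": [0.03, -0.189, 0.17], "turn": 0, "jaw": -0.15}, {"xyz": [0.03, -0.189, 0.25], "turn": 0, "jaw": -0.15}, {"xyz": [0.02, -0.189, 0.33], "turn": 0, "jaw": -0.15}, {"xyz": [0.005, -0.189, 0.41], "turn": -0.01, "jaw": -0.15}, {"xyz": [-0.01, -0.189, 0.5], "turn": -0.02, "jaw": -0.15}, {"xyz": [-0.03, -0.189, 0.58], "turn": -0.03, "jaw": -0.15}, {"xyz": [-0.06, -0.189, 0.67], "turn": -0.04, "jaw": -0.15}, {"xyz": [-0.09, -0.189, 0.76], "turn": -0.05, "jaw": -0.15}, {"xyz": [-0.12, -0.189, 0.84], "turn": -0.05, "jaw": -0.15}, {"xyz": [-0.16, -0.189, 0.9], "turn": -0.05, "jaw": -0.15}, {"xyz": [-0.195, -0.189, 0.945], "turn": -0.05, "jaw": -0.15}, {"xyz": [-0.195, -0.189, 0.945], "turn": -0.05, "jaw": -0.15}, {"xyz": [-0.195, -0.189, 0.945], "turn": -0.05, "jaw": -0.15}, {"xyz": [-0.195, -0.189, 0.945], "turn": -0.05, "jaw": -0.15}]}}

```text
t: 9.38
eef_pos: [425.0, 219.0, 299.8]
ee_rot: [-1.571, -0.001, -0.014]
contact_force: [-0.2, 0.4, -3.0]
gripper_width: 39.4
```

```bash
python3 - <<'E'
from h import *
s=ctrl.get_state();print(s['t'],s['eef_pos'],s['ee_rot'],s['contact_force'],s['gripper_width'],s['joint_pos'].round(2))
for n in('side','top'):
    d=grab(n);im=d['image'][...,::-1]
    c=d['R']@(s['eef_pos']-[0,0,38])+d['t'];p=d['intrinsics']@c/c[2];print(n,p)
    u,v=int(p[0]),int(p[1]);u0,v0=u-50,v-40
    print(u0,v0)
    cv2.imwrite(f'pics/{n}7.png',cv2.resize(im[v0:v0+90,u0:u0+100],None,fx=6.6,fy=6.6,interpolation=cv2.INTER_CUBIC))
E
```

```text
9.375 [424.98897036 218.96134678 299.77565717] [-1.57091849e+00 -5.48356546e-04 -1.43909303e-02] [-0.17056461  0.39602507 -2.97580338] 39.377806138919205 [-0.52  0.1  -0.04  1.91  0.01  1.14  0.99]
side [228.69987211 107.85007671   1.        ]
178 67
top [152.39401028 206.70793032   1.        ]
102 166
```

View pics/side7.png

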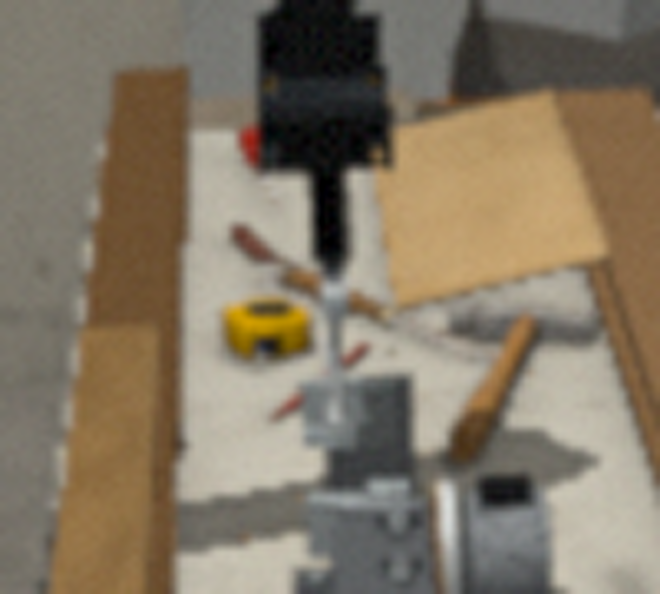

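View pics/top7.png

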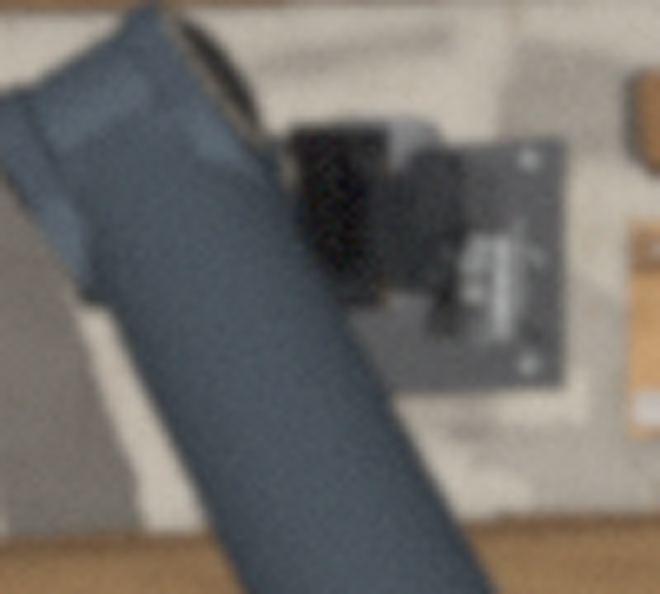

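Request:
{"op": "drive_tool", "data": {"targets": [{"xyz": [0, 0, 0.03], "turn": 0, "jaw": -0.15}, {"xyz": [0, 0.03, 0.045], "turn": 0, "jaw": -0.15}, {"xyz": [0, 0.08, 0.045], "turn": 0, "jaw": -0.15}, {"xyz": [0, 0.12, 0.045], "turn": 0, "jaw": -0.15}, {"xyz": [0, 0.14, 0.045], "turn": 0, "jaw": -0.15}, {"xyz": [0, 0.142, 0.045], "turn": 0, "jaw": -0.15}]}}

```text
t: 10.22
eef_pos: [424.5, 247.7, 213.8]
ee_rot: [-1.571, 0.001, -0.012]
contact_force: [0.3, 0.0, -3.8]
gripper_width: 39.4
```

```bash
python3 - <<'E'
from h import *
s=ctrl.get_state();print(s['t'],s['eef_pos'],s['ee_rot'],s['contact_force'],s['gripper_width'],s['joint_pos'].round(2))
for n in('side','top'):
    d=grab(n);im=d['image'][...,::-1]
    c=d['R']@(s['eef_pos']-[0,0,38])+d['t'];p=d['intrinsics']@c/c[2];print(n,p)
    u,v=int(p[0]),int(p[1]);u0,v0=u-40,v-40
    print(u0,v0)
    cv2.imwrite(f'pics/{n}8.png',cv2.resize(im[v0:v0+80,u0:u0+90],None,fx=7.3,fy=7.3,interpolation=cv2.INTER_CUBIC))
E
```

```text
10.225 [424.47037256 247.67306084 213.82235447] [-1.57109846e+00  1.04387043e-03 -1.15070594e-02] [ 0.29305499  0.04006748 -3.7765419 ] 39.38033701782747 [-0.56  0.21 -0.07  1.99  0.02  0.95  0.93]
side [229.40046176 125.87671999   1.        ]
189 85
top [150.63192907 211.13083732   1.        ]
110 171
```

View pics/side8.png

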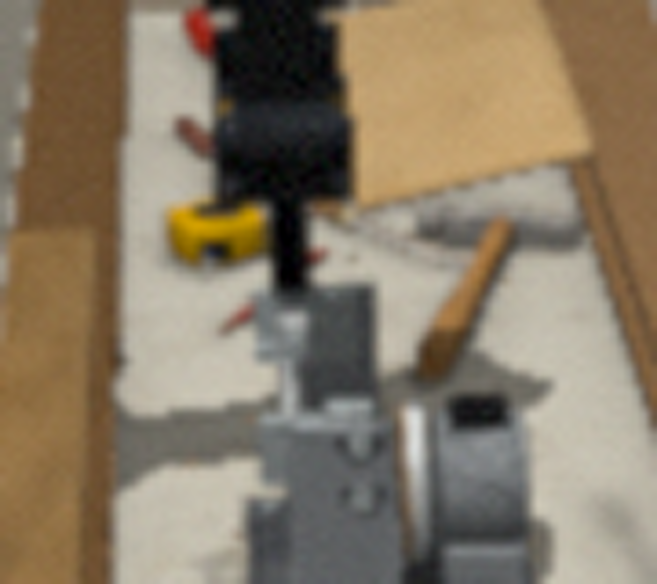

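View pics/top8.png

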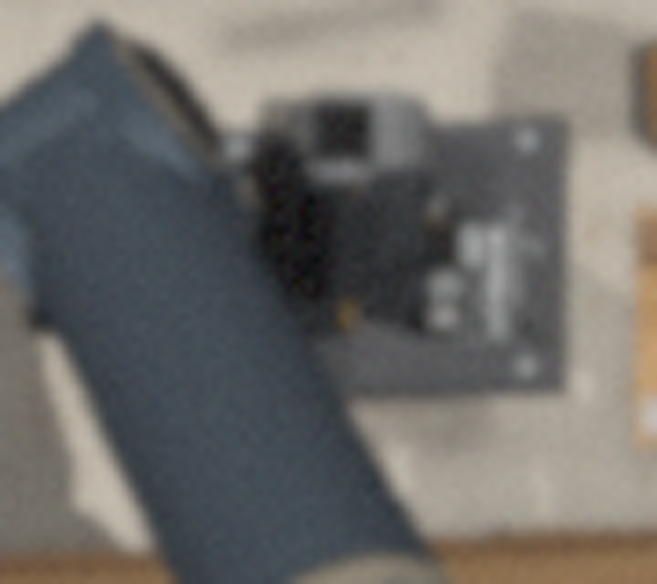

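```bash
python3 - <<'E'
from h import *
d=np.load('pics/top.npz');im=d['image'].astype(int).sum(2)//3
print('cols',list(range(164,186)))
for v in range(202,219): print(v,im[v,164:186])
W=pts(d)
print(W[204:218,166:182,2].round(0).astype(int))
# project expected trunnion right end & plate faces
def pj(p): 
    c=d['R']@np.array(p)+d['t'];q=d['intrinsics']@c/c[2];return q[:2].round(2)
e=np.array([424.47,247.67,213.82-38]);y=-.0115
for k in(-87,-76,-70): print(k,pj(e+[-k*np.sin(y),k*np.cos(y),7]))
for yc in(244,247,250):
    print(yc,[pj((420,yc-k,140)) for k in (90,)],[pj((420,yc-76,113))])
E
```

```text
cols [164, 165, 166, 167, 168, 169, 170, 171, 172, 173, 174, 175, 176, 177, 178, 179, 180, 181, 182, 183, 184, 185]
202 [ 57  54  56  53  51  50  54  54  76 112 129 128 125 136 140 128 119 106
  98  91  94  90]
203 [ 59  58  53  57  48  46  43  50  84 125 146 148 141 158 157 135 124 114
 107 104  96  94]
204 [ 53  56  54  56  49  44  48  50  84 126 151 154 142 154 155 135 121 120
 114 113 103  95]
205 [ 52  51  51  54  44  44  43  51  84 123 150 151 140 149 150 134 121 112
 108 110 103  91]
206 [ 48  50  50  44  41  43  48  53  81 119 139 143 135 147 150 131 117 106
  99  98  97  88]
207 [ 42  46  44  48  50  60  69  76  83 102 118 123 126 150 151 135 120 105
  93  88  90  90]
208 [ 48  47  51  51  66  87 103 107 100  95 100 105 123 150 155 136 121 106
  90  86  85  89]
209 [ 47  49  56  60  82 110 126 129 118 105  93 103 126 151 155 136 122 107
  92  86  86  89]
210 [ 46  53  56  62  83 114 129 130 122 106  96 103 127 153 153 134 123 108
  92  84  88  90]
211 [ 47  54  53  57  75 107 119 116 111  94  95 107 123 149 145 127 119 105
  92  84  86  86]
212 [ 48  52  50  53  70 101 110 1
[... 1074 characters left out ...]
4]
 [301 305 294 179 184 189 180  10  12 120 126 142 152 135 150 140]
 [301 303 298 144 135 114  13  11   9 129 129 148 149 130 145 137]
 [307 305 297 120 111 118   4  13 116 116 124 150 149 139 150 141]
 [305 300 292 113 114 111   8  15 114 120 118 148 146 141 114 119]
 [285 277   9   6   4   6   3   4 127 126 125 153 148 141 120   9]
 [ 11   3  11  11   5  16   8  15 123 122 120 144 148 137 113  10]
 [ 10  13  14   8   8  10  15  10 126 119 124 121 135 138 125  13]]
-87 [173.09 210.09]
-76 [170.19 210.18]
-70 [168.61 210.23]
244 [array([177.04, 212.72])] [array([174.83, 213.97])]
247 [array([176.27, 212.75])] [array([174.07, 214.  ])]
250 [array([175.5 , 212.79])] [array([173.32, 214.03])]
```

Request:
{"op": "drive_tool", "data": {"targets": [{"xyz": [0, 0.02, -0.002], "turn": 0, "jaw": -0.15}, {"xyz": [0, 0.035, -0.002], "turn": 0, "jaw": -0.15}, {"xyz": [0, 0.04, -0.002], "turn": 0, "jaw": -0.15}, {"xyz": [0, 0.043, -0.002], "turn": 0, "jaw": -0.15}, {"xyz": [0, 0.046, -0.002], "turn": 0, "jaw": -0.15}]}}

```text
t: 10.95
eef_pos: [424.8, 246.1, 186.8]
ee_rot: [-1.57, -0.0, -0.012]
contact_force: [0.2, 0.0, -3.5]
gripper_width: 39.5
```

Request:
{"op": "drive_tool", "data": {"targets": [{"xyz": [0, 0.003, 0], "turn": 0, "jaw": -0.15}, {"xyz": [0, 0.006, 0], "turn": 0, "jaw": -0.15}, {"xyz": [0, 0.009, 0], "turn": 0, "jaw": -0.15}, {"xyz": [0, 0.012, 0], "turn": 0, "jaw": -0.15}]}}

```text
t: 11.45
eef_pos: [424.6, 246.0, 179.4]
ee_rot: [-1.571, -0.0, -0.012]
contact_force: [-0.3, 0.3, -3.5]
gripper_width: 39.6
```

Request:
{"op": "drive_tool", "data": {"targets": [{"xyz": [0, 0.003, 0], "turn": 0, "jaw": -0.15}, {"xyz": [0, 0.006, 0], "turn": 0, "jaw": -0.15}, {"xyz": [0, 0.009, 0], "turn": 0, "jaw": -0.15}, {"xyz": [0, 0.012, 0], "turn": 0, "jaw": -0.15}, {"xyz": [0, 0.013, 0], "turn": 0, "jaw": -0.15}]}}

```text
t: 12.08
eef_pos: [424.5, 246.0, 171.5]
ee_rot: [-1.571, 0.0, -0.012]
contact_force: [-0.4, 0.3, -2.9]
gripper_width: 39.2
```

Request:
{"op": "drive_tool", "data": {"targets": [{"xyz": [0, 0.002, 0], "turn": 0, "jaw": -0.15}, {"xyz": [0, 0.005, 0], "turn": 0, "jaw": -0.15}, {"xyz": [0, 0.007, 0], "turn": 0, "jaw": -0.15}]}}

```text
t: 12.45
eef_pos: [424.6, 246.0, 167.4]
ee_rot: [-1.571, 0.0, -0.012]
contact_force: [0.0, -0.3, -2.7]
gripper_width: 39.4
```

Request:
{"op": "drive_tool", "data": {"targets": [{"xyz": [0, 0.002, 0], "turn": 0, "jaw": -0.15}, {"xyz": [0, 0.005, 0], "turn": 0, "jaw": -0.15}, {"xyz": [0, 0.005, 0], "turn": 0, "jaw": -0.15}]}}

```text
t: 12.82
eef_pos: [424.5, 245.9, 164.3]
ee_rot: [-1.571, 0.0, -0.012]
contact_force: [0.1, -0.6, -3.0]
gripper_width: 39.3
```

Request:
{"op": "drive_tool", "data": {"targets": [{"xyz": [0, 0.002, 0], "turn": 0, "jaw": -0.15}, {"xyz": [0, 0.004, 0], "turn": 0, "jaw": -0.15}, {"xyz": [0, 0.004, 0], "turn": 0, "jaw": -0.15}]}}

```text
t: 13.2
eef_pos: [424.6, 245.9, 162.0]
ee_rot: [-1.571, 0.0, -0.012]
contact_force: [-0.1, 0.5, -2.6]
gripper_width: 39.5
```

Request:
{"op": "drive_tool", "data": {"targets": [{"xyz": [0, 0.002, 0], "turn": 0, "jaw": -0.15}, {"xyz": [0, 0.004, 0], "turn": 0, "jaw": -0.15}, {"xyz": [0, 0.004, 0], "turn": 0, "jaw": -0.15}]}}

```text
t: 13.58
eef_pos: [424.8, 246.1, 161.1]
ee_rot: [-1.571, -0.0, -0.012]
contact_force: [-2.9, -1.9, 8.7]
gripper_width: 39.8
```

Request:
{"op": "drive_tool", "data": {"targets": [{"xyz": [0, -0.002, 0], "turn": 0, "jaw": -0.15}, {"xyz": [0, -0.002, 0], "turn": 0, "jaw": -0.15}]}}

```text
t: 13.82
eef_pos: [424.8, 246.1, 161.2]
ee_rot: [-1.57, -0.001, -0.012]
contact_force: [-0.8, 0.5, 1.7]
gripper_width: 39.5
```

Request:
{"op": "drive_tool", "data": {"targets": [{"xyz": [0, -0.001, 0], "turn": 0, "jaw": -0.15}, {"xyz": [0.006, -0.001, 0], "turn": 0, "jaw": -0.15}, {"xyz": [0.012, -0.001, 0], "turn": 0, "jaw": -0.15}, {"xyz": [0.018, -0.001, 0], "turn": 0, "jaw": -0.15}, {"xyz": [0.018, -0.001, 0], "turn": 0, "jaw": -0.15}]}}

```text
t: 14.45
eef_pos: [436.1, 245.7, 161.4]
ee_rot: [-1.571, -0.001, -0.012]
contact_force: [-0.3, 0.4, -1.4]
gripper_width: 39.3
```

Probe sideways gently for the play, here where both plates bracket the trunnions.

Request:
{"op": "drive_tool", "data": {"targets": [{"xyz": [0, 0, 0.003], "turn": 0, "jaw": -0.15}, {"xyz": [0, 0, 0.006], "turn": 0, "jaw": -0.15}, {"xyz": [0, 0, 0.006], "turn": 0, "jaw": -0.15}]}}

```text
t: 14.82
eef_pos: [436.0, 246.3, 161.3]
ee_rot: [-1.575, 0.0, -0.013]
contact_force: [-0.8, -8.1, 2.5]
gripper_width: 39.5
```

Request:
{"op": "drive_tool", "data": {"targets": [{"xyz": [0, 0, -0.004], "turn": 0, "jaw": -0.15}, {"xyz": [0, 0, -0.008], "turn": 0, "jaw": -0.15}, {"xyz": [0, 0, -0.01], "turn": 0, "jaw": -0.15}, {"xyz": [0, 0, -0.01], "turn": 0, "jaw": -0.15}]}}

```text
t: 15.32
eef_pos: [435.5, 244.0, 161.6]
ee_rot: [-1.57, -0.0, -0.011]
contact_force: [0.7, 0.4, -1.4]
gripper_width: 39.5
```

Request:
{"op": "drive_tool", "data": {"targets": [{"xyz": [0.003, 0, -0.001], "turn": 0, "jaw": -0.15}, {"xyz": [0.006, 0, -0.001], "turn": 0, "jaw": -0.15}, {"xyz": [0.009, 0, -0.001], "turn": 0, "jaw": -0.15}, {"xyz": [0.01, 0, -0.001], "turn": 0, "jaw": -0.15}]}}

```text
t: 15.82
eef_pos: [441.4, 242.6, 161.4]
ee_rot: [-1.571, 0.0, -0.012]
contact_force: [-2.0, 0.4, -0.9]
gripper_width: 39.3
```

Request:
{"op": "drive_tool", "data": {"targets": [{"xyz": [0.003, 0, 0], "turn": 0, "jaw": -0.15}, {"xyz": [0.006, 0, 0], "turn": 0, "jaw": -0.15}, {"xyz": [0.006, 0, 0], "turn": 0, "jaw": -0.15}]}}

```text
t: 16.2
eef_pos: [445.4, 242.7, 161.5]
ee_rot: [-1.571, -0.001, -0.012]
contact_force: [-1.6, -1.1, -1.6]
gripper_width: 39.1
```

Request:
{"op": "drive_tool", "data": {"targets": [{"xyz": [0.003, 0, 0], "turn": 0, "jaw": -0.15}, {"xyz": [0.005, 0, 0], "turn": 0, "jaw": -0.15}, {"xyz": [0.005, 0, 0], "turn": 0, "jaw": -0.15}]}}

```text
t: 16.58
eef_pos: [446.6, 242.7, 161.4]
ee_rot: [-1.572, 0.003, -0.011]
contact_force: [-4.8, -0.3, 1.6]
gripper_width: 39.5
```

Request:
{"op": "drive_tool", "data": {"targets": [{"xyz": [0.002, 0, 0], "turn": 0, "jaw": -0.15}, {"xyz": [0.004, 0, 0], "turn": 0, "jaw": -0.15}, {"xyz": [0.004, 0, 0], "turn": 0, "jaw": -0.15}]}}

```text
t: 16.95
eef_pos: [447.0, 242.8, 161.2]
ee_rot: [-1.573, 0.007, -0.009]
contact_force: [-9.5, -0.6, 6.1]
gripper_width: 39.3
```

Request:
{"op": "drive_tool", "data": {"targets": [{"xyz": [-0.003, 0, 0], "turn": 0, "jaw": -0.15}, {"xyz": [-0.003, -0.004, 0], "turn": 0, "jaw": -0.15}, {"xyz": [-0.003, -0.007, 0], "turn": 0, "jaw": -0.15}, {"xyz": [-0.003, -0.007, 0], "turn": 0, "jaw": -0.15}]}}

```text
t: 17.45
eef_pos: [446.8, 242.3, 164.0]
ee_rot: [-1.573, 0.004, -0.011]
contact_force: [-5.1, 2.2, -14.0]
gripper_width: 39.5
```

Request:
{"op": "drive_tool", "data": {"targets": [{"xyz": [0, 0.004, 0], "turn": 0, "jaw": -0.15}, {"xyz": [0.001, 0.007, 0], "turn": 0, "jaw": -0.15}, {"xyz": [0.002, 0.007, 0], "turn": 0, "jaw": -0.15}, {"xyz": [0.002, 0.007, 0], "turn": 0, "jaw": -0.15}]}}

```text
t: 17.95
eef_pos: [447.1, 242.7, 161.7]
ee_rot: [-1.572, 0.006, -0.011]
contact_force: [-11.6, -0.6, 1.2]
gripper_width: 39.1
```

Request:
{"op": "drive_tool", "data": {"targets": [{"xyz": [-0.001, 0, 0], "turn": 0, "jaw": 0.0}, {"xyz": [-0.001, 0, 0], "turn": 0, "jaw": 0.15}, {"xyz": [-0.001, 0, 0], "turn": 0, "jaw": 0.3}, {"xyz": [-0.001, 0, 0], "turn": 0, "jaw": 0.45}, {"xyz": [-0.001, 0, 0], "turn": 0, "jaw": 0.6}, {"xyz": [-0.001, 0, 0], "turn": 0, "jaw": 0.8}, {"xyz": [-0.001, 0, 0], "turn": 0, "jaw": 0.8}]}}

```text
t: 18.82
eef_pos: [449.7, 243.1, 161.8]
ee_rot: [-1.57, -0.001, -0.012]
contact_force: [-0.3, -0.6, 0.4]
gripper_width: 76.8
```

```bash
python3 - <<'E'
from h import *
s=ctrl.get_state();print(s['t'],s['eef_pos'],s['contact_force'],s['gripper_width'])
d=grab('side');im=d['image'][...,::-1]
cv2.imwrite('pics/side9.png',cv2.resize(im[100:190,190:290],None,fx=6.6,fy=6.6,interpolation=cv2.INTER_CUBIC))
E
```

```text
18.825 [449.66055702 243.10570428 161.82313301] [-0.25742551 -0.57433251  0.41172011] 76.76058694626619
```

View pics/side9.png

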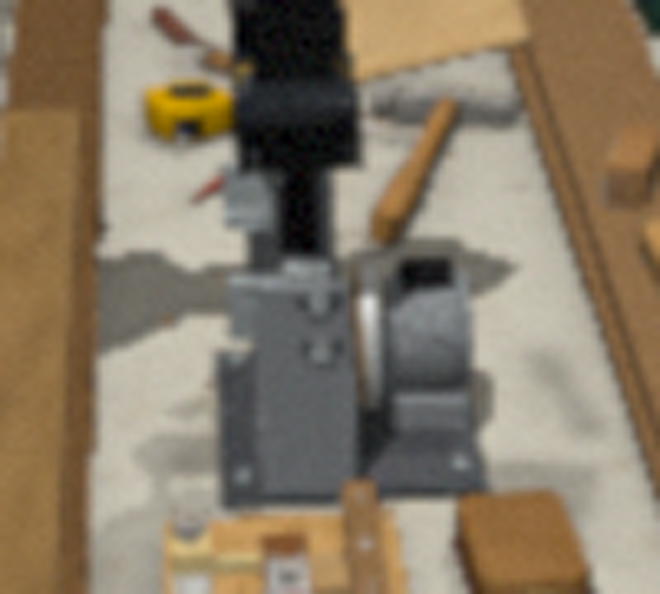

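Request:
{"op": "drive_tool", "data": {"targets": [{"xyz": [-0.002, 0, 0], "turn": 0, "jaw": 1}, {"xyz": [-0.003, 0, 0], "turn": 0, "jaw": 1}, {"xyz": [-0.003, -0.02, 0], "turn": 0, "jaw": 1}, {"xyz": [-0.003, -0.05, 0], "turn": 0, "jaw": 1}, {"xyz": [-0.003, -0.09, 0], "turn": 0, "jaw": 1}, {"xyz": [-0.003, -0.15, 0], "turn": 0, "jaw": 1}, {"xyz": [-0.003, -0.2, 0.06], "turn": 0, "jaw": 1}, {"xyz": [-0.003, -0.2, 0.14], "turn": 0, "jaw": 1}, {"xyz": [-0.003, -0.2, 0.22], "turn": 0, "jaw": 1}, {"xyz": [-0.003, -0.2, 0.3], "turn": 0, "jaw": 1}, {"xyz": [-0.003, -0.2, 0.36], "turn": 0, "jaw": 1}, {"xyz": [-0.003, -0.2, 0.36], "turn": 0, "jaw": 1}]}}

```text
t: 20.38
eef_pos: [448.4, 462.0, 281.7]
ee_rot: [-1.569, 0.001, -0.007]
contact_force: [-0.4, -0.5, 0.1]
gripper_width: 86.6
```

```bash
python3 - <<'E'
from h import *
s=ctrl.get_state();print(s['t'],s['eef_pos'],s['contact_force'],s['gripper_width'])
for n,(u,v) in dict(side=(190,100),top=(110,165)).items():
    d=grab(n);im=d['image'][...,::-1]
    cv2.imwrite(f'pics/{n}10.png',cv2.resize(im[v:v+75,u:u+85],None,fx=8,fy=8,interpolation=cv2.INTER_CUBIC))
    w=pts(d).reshape(-1,3)
    for lo,hi in((120,132),(145,182)):
        k=(w[:,0]>400)&(w[:,0]<480)&(w[:,1]>180)&(w[:,1]<305)&(w[:,2]>lo)&(w[:,2]<hi);q=w[k]
        if lo<130: print(n,len(q),np.median(q,0).round(1),np.polyfit(q[:,1],q[:,0],1) if len(q)>5 else '')
        else:
            for c in(q[q[:,1]>240],q[q[:,1]<=240]):
                if len(c): print(n,'lug',len(c),np.median(c,0).round(1),np.percentile(c,[5,95],axis=0).round(1).tolist())
E
```

```text
20.375 [448.37992429 461.97501587 281.65185953] [-0.38865647 -0.50726233  0.12120756] 86.63863020253773
side 1 [434.9 199.2 129.4] 
side lug 17 [443.5 260.  173.8] [[431.5, 253.4, 169.1], [451.9, 263.1, 180.2]]
side lug 54 [442.1 214.6 164.7] [[432.9, 208.1, 146.8], [453.5, 221.0, 180.8]]
top 11 [442.  240.  128.5] [3.43528945e-02 4.34278797e+02]
top lug 28 [448.2 260.4 168.6] [[437.1, 250.2, 151.1], [458.9, 265.1, 180.4]]
top lug 29 [447.4 216.2 163.8] [[436.6, 193.6, 145.5], [457.5, 237.5, 179.8]]
```

View pics/side10.png

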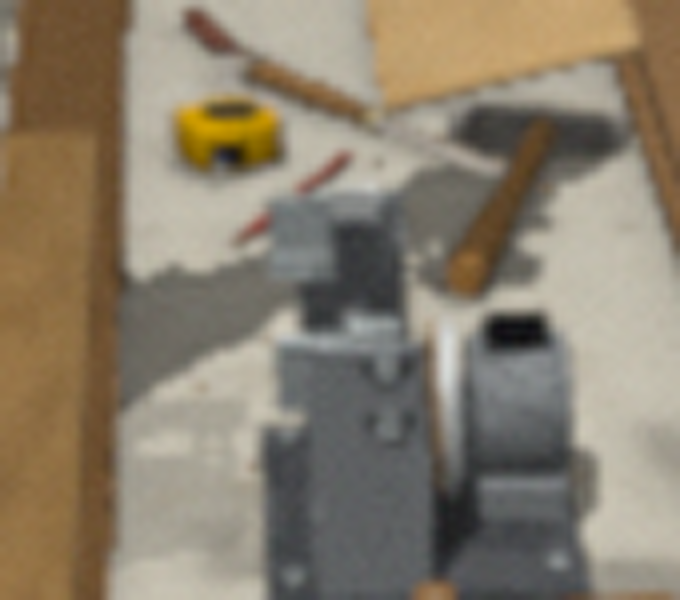

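View pics/top10.png

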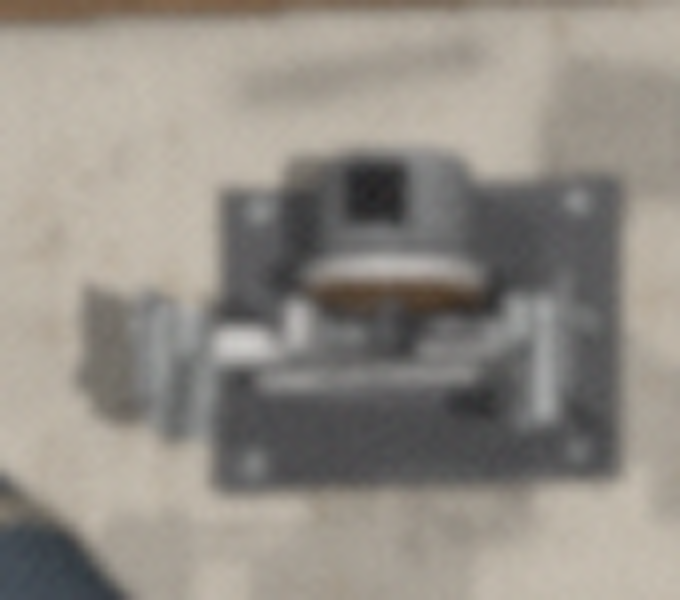

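```bash
python3 -c "
from cell import workorder
print(workorder.sign_off())"
```

```text
the job is handed in; nothing more can be done
None
```

The flap is now on the disc sander, slid back to the rear stop with its pin out. I handed the job in at about 20.5 s of the 51 s allowed.

**What I did**
- **Stand:** I pinched the lugs to 39.5 mm, which pulled the pin fully back, slid the flap 27 mm forward and lifted it off.
- **Sander:** I lowered it into the hooks by feel. The floor came about 3 mm higher than nominal and the rear stop about 5 mm nearer the robot than my estimate. I pushed against the stop with about 12 N at most, then let the pin spring out and moved the arm clear.

**What the last checks showed**
- **Under the lip:** raising the flap at the stop was blocked after about 2.5 mm, so the trunnions are under the lip.
- **Pin:** after release the lugs stand 44 mm apart from above and 45 mm from the side. 44 mm means the pin is fully out; a wedged pin would show 38 mm or less. The hole itself is hidden from both cameras.
- **Position:** from above, the lugs line up in x with where the gripper stopped (447.8 against 447 mm).
- **Forces:** the highest I read at the end of a move was 15 N, when I tested the lip.

**What disagreed or was not checked**
- The two cameras differed by 4 to 10 mm on some points, so I relied on feel for the final fit.
- I did not measure the sanding block and tape again, but the arm stayed clear of both throughout.

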